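# Clamp down the nest plate evenly

## Robot

A 6-joint arm with a two-finger parallel gripper is mounted at the origin on the work surface. World frame = base frame: x ahead of the robot, y to its left, z up, the work surface at z = 0. Lengths are in m, angles in degrees, forces in N, time in s.
With the tool pointing down it reaches from about 0.4 to 0.825 m from the base axis. Payload 7 kg.
Tool frame: the origin (TCP) lies midway between the tips of the shut fingers; the grasp point (between the pads) lies 19 mm behind it; z points along the fingers, y is the line along which they close (so a half turn about z gives the same grasp; the last joint's range is limited). The gripper opens to 88 mm and grips with 3 to 60 N. Pads are 19 mm wide; open, the fingers measure 130 mm over their backs; the gripper's body (78 mm by 193 mm) begins 47 mm behind the grasp point.
Start: joints at [83.027, 20.546, 0.682, 0, -70.136, -16.507], TCP at [0.269, 0.619, 0.227] pointing down, gripper open.
Joint ranges: [-176.03, 176.03], [-82.01, 121.73], [-58.28, 71.71], [-173.87, 95.51], [-174.79, -0.11], [-173.66, 173.66]. Speed limits (degrees/s): [136.94, 136.94, 172.46, 180, 180, 180].

## Interface

Orientations are given as a 3x3 rotation matrix whose columns are the frame's x, y, z axes.
In Python, from rig import robot gives the robot as it stands. Calls block until the motion is done:
- robot.goto(position, orientation): joint-space move of the TCP to a pose.
- robot.servo_line(position, ori=None, speed=0.15): straight line of the TCP; ori=None keeps the orientation; speed is the mean speed in m/s.
- robot.movej(angles): joint-space move.
- robot.move_gripper(opening): opening from 0.0 (shut) to 1.0 (fully open); the grip force is fixed at half the most; returns when the fingers have stopped.
- robot.dwell(seconds).
- robot.ik(position, orientation): joint angles nearest the present ones, or None.
- robot.grab_frame(name): name is "side" or "top"; returns (picture, depth): 420x560x3 uint8, red, green, blue; 420x560 float32, m along the optical axis (not along the pixel's ray), 0 where there is no reading.
- robot.camera_info(name): a dict with "vfov" (degrees; the focal length in pixels is half the picture's height over the tangent of half this angle, whatever the lens; pixels are square), "cx", "cy" (the principal point, pixels), "view" (4x4, takes a point from world to camera coordinates). Camera axes: x right, y down, z forward; pixel columns grow to the right and rows downward; lengths in m; the calibration is good to about 2 mm. A picture is of the moment at which its call begins. camera_info takes no time and is no camera call.
A pose or a line that the arm cannot do raises robot.Unreachable and nothing moves.
- robot.job_done(): hands the job in; it is judged then, once.
Readings, each from a call of its own:
- robot.read_t(): time.
- robot.read_qpos(): joint angles.
- robot.read_qvel(): joint speeds.
- robot.read_effort(): joint torques, N m.
- robot.read_position(): TCP position.
- robot.read_tcp_rot(): TCP orientation.
- robot.read_force(): force on the tool from outside, world axes, zero at the start.
- robot.read_ft_torque(): the same for the moment, N m.
- robot.read_grip_width(): opening from 0.0 (shut) to 1.0 (fully open).
- robot.read_finger_force(): force on a finger pad.
Only numpy, scipy, OpenCV 4.12 (cv2) and the standard library are available. Lean on these libraries where they do the work, as an engineer would, in place of code of your own. Each camera call takes 0.05 s, during which the arm holds its last target. There are 200 camera calls.

## Task

Tighten the four wing nuts on the corners of the fixture's top plate, clockwise, so that the plate is pulled down evenly: in a first round turn each one about half way (an eighth of a turn), in a second round turn each one on to its stop, where it has made a quarter turn. In both rounds work crosswise: after a corner, always do the diagonally opposite corner before a neighbouring one.

Things in the scene. Friction and masses are not known exactly. Their poses are not given: they have to be found in the camera images.
- fixture: aluminium fixture fixed to the table: 200 x 280 mm base plate; raised above it a 180 mm square top plate, upper face 74 mm above the table, with a 90 mm round opening, two 9 mm high pins and a wing nut at each corner. Origin on the table under the opening's centre; x away from the robot (yaw within 0.35), y left, z up. Round screws on the base plate and a loose wing nut beside it are not part of the job
- near_left (a joint): steel wing nut, near left corner, axis upright at fixture x -65, y +65 mm. Its wings form an upright bar 48 mm long, 12 thick, 82 to 116 mm above the table, over a 22 mm hub. Value: rad turned clockwise seen from above: 0 loose (bar along fixture x), 1.571 tight (hard stop, bar along y); bar's yaw = fixture's yaw - value. Starts 0 to 0.2. Turns with 0.06 N m, keeps its height, stays where left
- near_right (a joint): steel wing nut, near right corner, axis upright at fixture x -65, y -65 mm. Its wings form an upright bar 48 mm long, 12 thick, 82 to 116 mm above the table, over a 22 mm hub. Value: rad turned clockwise seen from above: 0 loose (bar along fixture x), 1.571 tight (hard stop, bar along y); bar's yaw = fixture's yaw - value. Starts 0 to 0.2. Turns with 0.06 N m, keeps its height, stays where left
- far_left (a joint): steel wing nut, far left corner, axis upright at fixture x +65, y +65 mm. Its wings form an upright bar 48 mm long, 12 thick, 82 to 116 mm above the table, over a 22 mm hub. Value: rad turned clockwise seen from above: 0 loose (bar along fixture x), 1.571 tight (hard stop, bar along y); bar's yaw = fixture's yaw - value. Starts 0 to 0.2. Turns with 0.06 N m, keeps its height, stays where left
- far_right (a joint): steel wing nut, far right corner, axis upright at fixture x +65, y -65 mm. Its wings form an upright bar 48 mm long, 12 thick, 82 to 116 mm above the table, over a 22 mm hub. Value: rad turned clockwise seen from above: 0 loose (bar along fixture x), 1.571 tight (hard stop, bar along y); bar's yaw = fixture's yaw - value. Starts 0 to 0.2. Turns with 0.06 N m, keeps its height, stays where left

How it is judged (in metres and radians):
On the way, in this order (a step that is already met when the one before it is completed fails the run):
1. first round: one diagonal pair of wing nuts is part tightened (0.4 to 1.15 rad), the other pair is still loose (below 0.4) (((value of joint near_left between 0.4 and 1.15 rad and value of joint far_right between 0.4 and 1.15 rad and value of joint each of near_right, far_left below 0.4 rad) or (value of joint near_right between 0.4 and 1.15 rad and value of joint far_left between 0.4 and 1.15 rad and value of joint each of near_left, far_right below 0.4 rad))), for 0.1 s.
2. first round complete: all four wing nuts are part tightened (0.4 to 1.15 rad) (value of joint near_left between 0.4 and 1.15 rad and value of joint near_right between 0.4 and 1.15 rad and value of joint far_left between 0.4 and 1.15 rad and value of joint far_right between 0.4 and 1.15 rad), for 0.1 s.
3. second round: one diagonal pair is tight (above 1.35 rad), the other pair still only part tightened (below 1.15) (((value of joint each of near_left, far_right above 1.35 rad and value of joint each of near_right, far_left below 1.15 rad) or (value of joint each of near_right, far_left above 1.35 rad and value of joint each of near_left, far_right below 1.15 rad))), for 0.1 s.
At the end, for the whole second after the job is handed in: all four wing nuts are tight: each turned to within 0.22 rad (about 12 degrees) of its stop at 1.571 rad (value of joint each of near_left, near_right, far_left, far_right above 1.35 rad); the robot touches nothing.
It fails at once if a wing nut is turned past 1.15 rad while another has not yet been part tightened (is below 0.4 rad) (value of joint any of near_left, near_right, far_left, far_right above 1.15 rad and value of joint any of near_left, near_right, far_left, far_right below 0.4 rad).
It fails at once if first round: two neighbouring wing nuts are past 0.4 rad while the other two are not (not crosswise) ((value of joint each of near_left, near_right above 0.4 rad and value of joint each of far_left, far_right below 0.4 rad) or (value of joint each of near_left, far_left below 0.4 rad and value of joint each of near_right, far_right above 0.4 rad) or (value of joint each of near_left, near_right below 0.4 rad and value of joint each of far_left, far_right above 0.4 rad) or (value of joint each of near_left, far_left above 0.4 rad and value of joint each of near_right, far_right below 0.4 rad)).
It fails at once if second round: two neighbouring wing nuts are past 1.15 rad while the other two are not (not crosswise) ((value of joint each of near_left, near_right above 1.15 rad and value of joint each of far_left, far_right below 1.15 rad) or (value of joint each of near_left, far_left below 1.15 rad and value of joint each of near_right, far_right above 1.15 rad) or (value of joint each of near_left, near_right below 1.15 rad and value of joint each of far_left, far_right above 1.15 rad) or (value of joint each of near_left, far_left above 1.15 rad and value of joint each of near_right, far_right below 1.15 rad)).
It also fails if it takes over 72 s, if anything falls off the work surface, if the arm or the gripper's body presses on something with over 40 N, if the wrist force passes 120 N, or if a joint passes its speed limit or range.

## Working session

There is one attempt and no reset: what is moved stays moved. The work goes in short steps, each a Python script; the robot and the scene stay as the last script left them, time stands still between calls to the robot, and variables do not carry over. Pictures are saved under pics/ and viewed, at most 10 in all, crops included, and the job is handed in when it is done.

```bash
mkdir -p pics; ls; python3 - <<'E'
from rig import robot
import cv2,numpy as np
for n in("top","side"):
    p,d=robot.grab_frame(n); np.savez(f"pics/{n}.npz",p=p,d=d)
    cv2.imwrite(f"pics/{n}0.png",p[:,:,::-1]); i=robot.camera_info(n); print(n,i["vfov"],i["cx"],i["cy"],np.round(i["view"],3).tolist())
    print({k:v for k,v in i.items() if k not in("view",)})
print(robot.read_t(),robot.read_tcp_rot())
E
```

```text
pics
top 42.55300668098628 280.70447468917155 198.68436533562704 [[0.07, -0.998, 0.007, 0.008], [-0.97, -0.07, -0.231, 0.586], [0.231, 0.01, -0.973, 0.765], [0.0, 0.0, 0.0, 1.0]]
{'vfov': 42.55300668098628, 'cx': 280.70447468917155, 'cy': 198.68436533562704}
side 57.30069356193507 267.3732573403023 210.46588369594411 [[0.899, -0.438, -0.009, -0.484], [-0.253, -0.502, -0.827, 0.222], [0.358, 0.746, -0.562, 0.438], [0.0, 0.0, 0.0, 1.0]]
{'vfov': 57.30069356193507, 'cx': 267.3732573403023, 'cy': 210.46588369594411}
0.1 [[ 9.17147585e-01 -3.98547485e-01 -4.58348580e-04]
 [-3.98547723e-01 -9.17146508e-01 -1.41287464e-03]
 [ 1.42724835e-04  1.47848835e-03 -9.99998897e-01]]
```

View pics/top0.png

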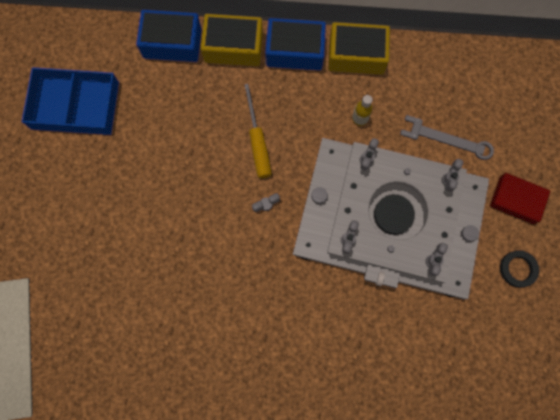

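View pics/side0.png

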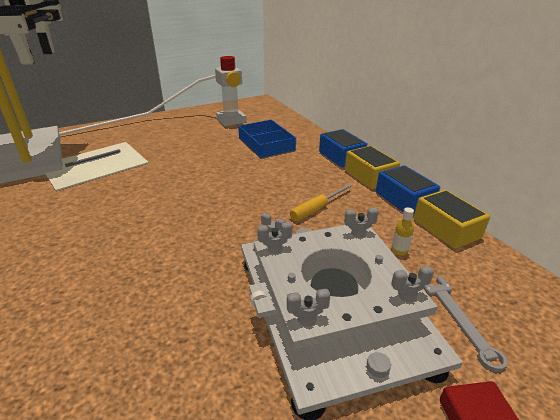

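The top view shows the fixture with its opening near px (398,211). The wing nuts are at about (369,156), (453,177), (350,238) and (437,260), and the loose nut at (266,204) is to be ignored. The side view shows the same four nuts, upright and two-eared. Next I locate the bars from the depth images.

```bash
cat > h.py <<'E'
import numpy as np,cv2
from rig import robot
NOM={"near_left":(-.065,.065),"near_right":(-.065,-.065),"far_left":(.065,.065),"far_right":(.065,-.065)}
def cloud(name,d):
    i=robot.camera_info(name); f=d.shape[0]/2/np.tan(np.radians(i["vfov"]/2))
    v,u=np.nonzero(d>0); z=d[v,u]
    c=np.c_[(u-i["cx"])/f*z,(v-i["cy"])/f*z,z]; V=np.array(i["view"])
    return (c-V[:3,3])@V[:3,:3],u,v
def bars(name,d,lo=.098,hi=.122,c0=None):
    P,u,v=cloud(name,d); k=(P[:,2]>lo)&(P[:,2]<hi)
    if c0 is not None: k&=np.hypot(P[:,0]-c0[0],P[:,1]-c0[1])<.14
    m=np.zeros(d.shape,np.uint8); m[v[k],u[k]]=1
    P=P[k]; u=u[k]; v=v[k]
    # cluster in plan view, 1 mm grid, closing gaps between the two ears
    g=np.zeros((1200,1200),np.uint8); gx=((P[:,0])*1000).astype(int); gy=((P[:,1]+.6)*1000).astype(int)
    g[gx.clip(0,1199),gy.clip(0,1199)]=1; g=cv2.dilate(g,np.ones((17,17)))
    n,L=cv2.connectedComponents(g); lab=L[gx.clip(0,1199),gy.clip(0,1199)]
    out=[]
    for j in range(1,n):
        q=P[lab==j]
        if len(q)<25: continue
        (cx,cy),(w,h),a=cv2.minAreaRect(q[:,:2].astype(np.float32))
        e=np.linalg.svd(q[:,:2]-q[:,:2].mean(0),full_matrices=False)[2][0]
        out.append((q[:,0].mean(),q[:,1].mean(),cx,cy,max(w,h),min(w,h),np.degrees(np.arctan(e[1]/e[0])),q[:,2].max(),len(q)))
    return np.array(out)
E
python3 - <<'E'
from h import *
np.set_printoptions(precision=4,suppress=True)
for n in("top","side"):
    d=np.load(f"pics/{n}.npz")["d"]; P,u,v=cloud(n,d)
    k=(P[:,2]>.069)&(P[:,2]<.079)&(P[:,0]>.2); print(n,"plate z med",np.median(P[k,2]),"table",np.median(P[abs(P[:,2])<.02,2]))
    q=P[k]; q=q[np.hypot(*(q[:,:2]-np.median(q[:,:2],0)).T)<.16]
    r=cv2.minAreaRect(q[:,:2].astype(np.float32)); print("plate",r)
    print(bars(n,d,c0=r[0]))
E
```

```text
top plate z med 0.07531199893143961 table 0.0013695876391828987
plate ((0.578459620475769, -0.13011227548122406), (0.18066436052322388, 0.1812630295753479), 79.56929016113281)
[[  0.5018  -0.1803   0.5024  -0.1817   0.0472   0.0181 -16.7436   0.1206
  352.    ]
 [  0.5254  -0.0533   0.5257  -0.0538   0.0466   0.0182 -14.1114   0.1203
  309.    ]
 [  0.629   -0.2039   0.6294  -0.2051   0.0462   0.0185 -14.5476   0.1202
  327.    ]
 [  0.6524  -0.077    0.6527  -0.0774   0.0471   0.0182 -19.2332   0.1209
  291.    ]]
side plate z med 0.07479831534248424 table 0.0010203519238766651
plate ((0.5766562223434448, -0.12904798984527588), (0.18190878629684448, 0.1811094731092453), 79.56729888916016)
[[  0.4992  -0.184    0.5007  -0.1822   0.0472   0.0185 -16.8104   0.1184
  697.    ]
 [  0.5225  -0.0565   0.5234  -0.0543   0.0468   0.0166 -14.1202   0.1179
  440.    ]
 [  0.626   -0.207    0.6277  -0.2049   0.0472   0.0175 -14.8191   0.1183
  628.    ]
 [  0.6498  -0.0798   0.6511  -0.0789   0.0484   0.0142 -19.216    0.1177
  415.    ]]
```

Both views agree to about 2 mm. The centre is about (0.5776, -0.1295) and the yaw -10.4°, and the bar spacing, length and height match the given sizes. I start with near_left in round one, with a reachability and force check.

```bash
cat >> h.py <<'E'
C=np.array([.5776,-.1296]); YAW=np.radians(-10.43); ZG,ZU=.089,.14
def xy(n):
    c,s=np.cos(YAW),np.sin(YAW); return C+np.array([[c,-s],[s,c]])@NOM[n]
def ori(val,flip):   # tool down, y across the bar
    a=YAW-val+(np.pi if flip else 0); x=np.array([np.cos(a),np.sin(a),0]); z=np.array([0,0,-1.])
    return np.c_[x,np.cross(z,x),z]
def turn(n,v0,v1,flip):
    p=xy(n); t=robot.read_t()
    robot.goto([*p,ZU],ori(v0,flip)); robot.servo_line([*p,ZG]); robot.move_gripper(0.0)
    w=robot.read_grip_width()*88; f0=robot.read_force()
    for a in np.linspace(v0,v1,3)[1:]: robot.goto([*p,ZG],ori(a,flip))
    f1=robot.read_force(); m=robot.read_ft_torque(); robot.move_gripper(.45); robot.servo_line([*p,ZU])
    print(n,"width mm",round(w,1),"F grip",np.round(f0,1),"F turned",np.round(f1,1),"M",np.round(m,2),"dt",round(robot.read_t()-t,1),flush=True)
V0=dict(near_left=.065,far_right=.072,near_right=.111,far_left=.153)
E
python3 - <<'E'
from h import *
for n in NOM:
  for fl in(0,1):
    print(n,fl,[None if (q:=robot.ik([*xy(n),z],ori(v,fl))) is None else np.round(q)[[0,3,4,5]].tolist() for v in(.1,.8,1.55) for z in (ZG,)])
E
```

```text
near_left 0 [[15.0, 0.0, -47.0, 58.0], [15.0, 0.0, -47.0, 18.0], [15.0, 0.0, -47.0, -25.0]]
near_left 1 [[15.0, 0.0, -47.0, -122.0], [15.0, 0.0, -47.0, -162.0], [15.0, 0.0, -47.0, 155.0]]
near_right 0 [[1.0, 0.0, -48.0, 73.0], [1.0, 0.0, -48.0, 33.0], [1.0, 0.0, -48.0, -10.0]]
near_right 1 [[1.0, 0.0, -48.0, -107.0], [1.0, 0.0, -48.0, -147.0], [1.0, 0.0, -48.0, 170.0]]
far_left 0 [[10.0, 0.0, -53.0, 64.0], [10.0, 0.0, -53.0, 24.0], [10.0, 0.0, -53.0, -19.0]]
far_left 1 [[10.0, 0.0, -53.0, -116.0], [10.0, 0.0, -53.0, -156.0], [10.0, 0.0, -53.0, 161.0]]
far_right 0 [[-1.0, 0.0, -54.0, 75.0], [-1.0, 0.0, -54.0, 35.0], [-1.0, 0.0, -54.0, -8.0]]
far_right 1 [[-1.0, 0.0, -54.0, -105.0], [-1.0, 0.0, -54.0, -145.0], [-1.0, 0.0, -54.0, 172.0]]
```

```bash
python3 - <<'E'
from h import *
n="near_left"
turn(n,V0[n],.785,0)
q=xy(n); robot.goto([.40,.2,.2],ori(.785,0))
p,d=robot.grab_frame("top"); np.set_printoptions(precision=4,suppress=True)
print(bars("top",d,c0=C)[:,[0,1,6]],robot.read_t())
p,d=robot.grab_frame("side"); cv2.imwrite("pics/s1.png",p[:,:,::-1])
E
```

```text
near_left width mm 11.7 F grip [ 0.7 -4.6 -0.3] F turned [-0.7 -7.7  1.5] M [-2.88  0.15 -0.06] dt 6.3
[[  0.502   -0.1802 -16.5762]
 [  0.5253  -0.0539 -55.6235]
 [  0.6286  -0.2037 -14.6855]
 [  0.6525  -0.077  -19.1367]] 7.5583
```

View pics/s1.png

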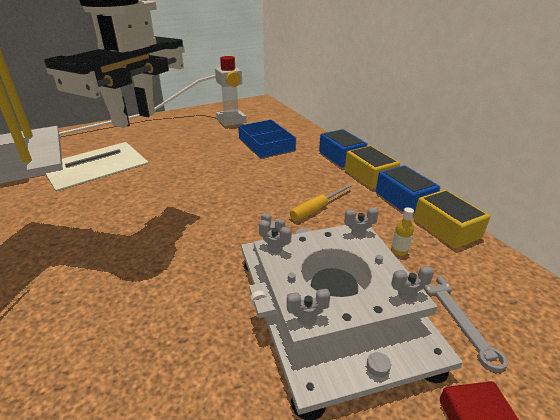

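The side view shows the near_left nut at px (273,232) turned and the others unchanged. The top depth gives its yaw as -55.6°, a value of 45°. The forces are small, so I finish round one.

```bash
python3 - <<'E'
from h import *
np.set_printoptions(precision=4,suppress=True)
for n in("far_right","near_right","far_left"): turn(n,V0[n],.785,0)
robot.goto([.40,.15,.2],ori(.785,0))
p,d=robot.grab_frame("top"); print(bars("top",d,c0=C)[:,[0,1,6]],robot.read_t())
E
```

```text
far_right width mm 11.8 F grip [-1.1 -3.6  2.4] F turned [-2.  -7.4  3.9] M [-2.76  0.97 -0.05] dt 4.8
near_right width mm 11.7 F grip [-1.1 -6.1  3.9] F turned [-3.5 -9.4  2.9] M [-3.54  0.85 -0.02] dt 3.7
far_left width mm 11.9 F grip [-1.4 -4.6  4.2] F turned [-3.5 -7.4  4.8] M [-2.6   1.1  -0.13] dt 3.8
[[  0.5019  -0.1808 -55.12  ]
 [  0.5254  -0.0539 -55.4238]
 [  0.6289  -0.2043 -55.5625]
 [  0.652   -0.0773 -55.6444]] 21.3417
```

All four nuts are at about 45° with 21 s used. Round two follows, in the same crosswise order.

```bash
python3 - <<'E'
from h import *
np.set_printoptions(precision=4,suppress=True)
for n in("near_left","far_right","near_right","far_left"): turn(n,.785,1.53,0)
robot.goto([.40,.15,.2],ori(.785,0))
p,d=robot.grab_frame("top"); b=bars("top",d,c0=C)
print(b[:,[0,1]],np.radians((-10.43-b[:,6])%180),robot.read_t())
E
```

```text
near_left width mm 11.7 F grip [-4.1 -3.   4.9] F turned [-6.  -2.5  7.4] M [-0.62  1.86 -0.04] dt 4.1
far_right width mm 11.6 F grip [-3.7 -2.3  5.6] F turned [-5.9 -3.1  5.7] M [-0.93  1.95 -0.05] dt 4.1
near_right width mm 12.2 F grip [-4.7 -4.8  4.6] F turned [-4.6 -4.6  6.1] M [-1.51  1.85 -0.07] dt 3.9
far_left width mm 11.9 F grip [-3.7 -3.5  5.2] F turned [-6.  -2.7  6.3] M [-0.88  1.91 -0.06] dt 3.9
[[ 0.5014 -0.1811]
 [ 0.5249 -0.0538]
 [ 0.6285 -0.2042]
 [ 0.6518 -0.0771]] [1.5293 1.5266 1.5325 1.5299] 38.7167
```

```bash
python3 -c "
from rig import robot
print(robot.job_done())"
```

```text
the job is handed in; nothing more can be done
None
```

I tightened all four wing nuts crosswise in two rounds: each measured about 0.785 rad after the first round and 1.53 rad after the second (stop at 1.571). The job is handed in at about 39 s with the arm clear of everything; the judge returned no verdict.

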